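# Clear the pail off the fruit bin and hold its lid half open

## Task

Someone left the small metal pail standing on the lid of the fruit bin. Hang the pail by its handle on the hook of the stand and let go of it, then raise the bin's lid until it stands half open, at 45 degrees to level, and keep holding it there so that the fruit can be checked. The lid falls shut by itself, so finish while still holding it, with the pail hanging free on its hook; do not tip the pail over, and leave the jug, the jar and the punnet where they stand.

Things in the scene. Friction and masses are not known exactly. Their poses are not given: they have to be found in the camera images.
- bin: White plastic fruit bin, fixed to the bench, 250 (its x) by 240 (its y) by 120 mm high, with a flat pale blue-green lid on top. Origin: centre of the underside. Its x axis points from the front (the side with the lid's bar handle, towards the robot) to the hinge side.
- lid (a joint): Lid angle in rad: 0 shut (flat), grows as the front edge rises, stop at 1.3. The lid is a 250 x 240 x 8 mm slab, about 0.35 kg, hinged on the bin's far upper edge (parallel to the bin's y). The hinge turns freely, without spring: let go at any angle, the lid falls shut. Shut, its upper face is 128.5 mm above the bench.
- lid_hinge (a point): Point on the hinge line, at the middle of the bin's width, 120.5 mm above the bench (125 mm from the bin's centre towards its +x). Its axes turn with the lid: x runs from the front edge to the hinge, y along the hinge line, z out of the lid's upper face (up when shut).
- lid_bar (a point): Centre of the lid's bar handle: round steel bar 12 mm thick, 120 mm long, parallel to the hinge, on a 12 mm post at each end. It lies 215 mm from the hinge line towards the front (35 mm behind the front edge), its centre 36 mm above the lid's upper face (44 mm above the hinge line); free gap under it 30 mm. Axes as lid_hinge.
- pail: Open aluminium pail, about 0.2 kg, standing on the lid: 110 mm across the rim, 92 at the foot, 62 high. Origin: centre of underside, z up. Stiff steel bow handle (does not fold) in its y-z plane: round bar 10 mm thick, straight and level from y = -45 to +45 mm at 155 mm height, then bending down to the rim at y = +-58; 88 mm free between rim and bar.
- pail_bar (a point): Middle of the straight top of the pail's bow handle, on the bar's axis, 155 mm above the pail's underside. Axes as the pail: y along the bar.
- stand: Dark steel hook stand, fixed to the bench, on either side of the bin. Round foot 110 mm wide, 12 thick; post 16 mm thick, 245 high; one hook. Origin: underside of the foot, on the post's axis. The hook, an 8 mm round bar, leaves the post at 229 mm height towards the stand's own -x (roughly towards the robot), dips to a seat and rises to an upturned tip.
- hook_seat (a point): Top of the hook's bar at its lowest place, the seat, 58.5 mm from the post's axis along the stand's -x, 219 mm above the bench. The hung pail's bar rests here, its axis about 5 mm higher, the pail's x axis along the hook (either way round). Axes as the stand.
- hook_tip (a point): Centre of the hook's rounded end (8 mm thick), 92 mm from the post's axis along the stand's -x, 239 mm above the bench (its top at 243 mm). The handle must pass over it to get onto the hook.
- jug: Bystander: amber oil jug with a yellow cap, 96 mm across, 210 mm high, on the side of the bin away from the stand. Origin: centre of the underside.
- jar: Bystander: clear jar with a steel cap, 72 mm across, 100 mm high, beyond the bin. Origin: centre of the underside.
- punnet: Bystander: open cardboard punnet of apples, 110 x 150 x 55 mm, beyond the bin. Origin: centre of the underside.
Mind the look-alikes: they are no part of the job. What is meant by the stand is not blue or turquoise, and is the larger of those in its own colour.

How it is judged:
On the way:
1. the pail hangs by its handle on the hook, let go, while the lid is still shut (contact force between pail and stand above 0.8 N and z of pail_bar in the frame of stand between 0.208 and 0.245 m and x of pail_bar in the frame of stand between -0.092 and -0.005 m and angle between pail's own z axis and vertical below 0.4 rad and contact force between pail and the fingers below 0.1 N and contact force between pail and the arm below 0.1 N and value of joint lid below 0.1 rad), for 0.3 s.
At the end, for the whole second after the job is handed in: Pail hangs by its bow on the hook (bar 208-245 mm above the bench, between post and tip, within 23 deg of upright, under 0.06 m/s), touched by stand alone; lid still (under 0.05 rad/s) at 0.65-0.92 rad (45 deg, about 8 either way), carried by the robot alone (over 0.5 N) (contact force between pail and stand above 0.8 N and z of pail_bar in the frame of stand between 0.208 and 0.245 m and x of pail_bar in the frame of stand between -0.092 and -0.005 m and angle between pail's own z axis and vertical below 0.4 rad and contact force between pail and the fingers below 0.1 N and contact force between pail and the arm below 0.1 N and linear speed of pail below 0.06 m/s and value of joint lid between 0.65 and 0.92 rad and velocity of joint lid between -0.05 and 0.05 rad/s and (contact force between bin and the fingers above 0.5 N or contact force between bin and the arm above 0.5 N) and contact force between bin and pail below 0.1 N and contact force between bin and jug below 0.1 N and contact force between bin and jar below 0.1 N and contact force between bin and punnet below 0.1 N); the arm keeps its last pose, push and grip.
It fails at once if the pail is tipped over (more than 57 degrees) (angle between pail's own z axis and vertical above 1 rad).
It fails at once if the jug is moved more than 30 mm or tipped (distance of jug from where it was at the start of the episode above 0.03 m or angle between jug's own z axis and vertical above 0.35 rad).
It fails at once if the jar is moved more than 30 mm or tipped (distance of jar from where it was at the start of the episode above 0.03 m or angle between jar's own z axis and vertical above 0.35 rad).
It fails at once if the punnet is moved more than 30 mm or tipped (distance of punnet from where it was at the start of the episode above 0.03 m or angle between punnet's own z axis and vertical above 0.35 rad).
It also fails if it takes over 58 s, if anything falls off the work surface, if the arm or the gripper's body presses on something with over 40 N, if the wrist force passes 120 N, or if a joint passes its speed limit or range.

## Robot

A 6-joint arm with a two-finger parallel gripper is mounted at the origin on the work surface. World frame = base frame: x ahead of the robot, y to its left, z up, the work surface at z = 0. Lengths are in m, angles in rad, forces in N, time in s.
With the tool pointing down it reaches from about 0.35 to 0.975 m from the base axis. Payload 4.9 kg.
Tool frame: the origin (TCP) lies midway between the tips of the shut fingers; the grasp point (between the pads) lies ctrl.grip_depth behind it (ctrl.grip_depth is the distance from the TCP to the grasp point, in m); y points along the fingers, z is the direction in which the jaws open and shut, and the axes are right-handed (so a half turn about y gives the same grasp; the last joint's range is limited). The gripper opens to 85 mm and grips with 20 to 120 N. Pads are 22 mm wide; open, the fingers measure 114 mm over their backs; the gripper's body (76 mm by 85 mm) begins 54 mm behind the grasp point. The pads swing forward as they close: fully open they stand 13 mm farther back than shut.
Start: joints at [-1.288, 0.053, 1.613, -0, 1.476, -0.119], TCP at [0.244, -0.575, 0.231] pointing down, gripper open.
Joint ranges: [-3.01, 3.01], [-1.01, 2.22], [0.06, 2.58], [-1.02, 4.17], [0.09, 2.62], [-3.14, 3.14]. Speed limits (rad/s): [2.57, 2.57, 3.14, 3.14, 3.14, 3.14].

## Interface

Orientations are given as a rotation vector (axis times angle).
In Python, from station import ctrl gives the robot as it stands.
- The arm moves only by the tool jog_arm, never from a script. Its argument "moves" is a list of rows, each a list of 6 numbers: the shift along the tool's x, y, z in mm, then the turn, a rotation vector about the tool's x, y, z in rad. In form: [[x, y, z, wx, wy, wz], ...]. A call has 1 to 12 rows; each row shifts and turns the commanded pose from where the row before left it, along the tool's axes as they then stand; what a row does not reach is not made up. A row lasts 1/10 s, in which the tool goes at most 50 mm and 8.59 degrees, less where a joint would pass 70% of its speed; a pose out of reach is approached as far as the arm can. A call is refused whole if a number of a shift passes 50 or a number of a turn 0.15, either way. A call with a gripper value outside its range is refused whole. "grip" is the finger opening in mm, from 0 to 85.4, set as the call begins (left out, the last holds). The fingers move at their own pace and stop on an object; "grip_force" is the grip in N (left out, the last holds). Time passes only in rows, so rows that do not move let the fingers close. It gives the time, the measured TCP pose, the force and the opening at its end, in the units of the state.
- ctrl.get_obs(): the state, without advancing time (a new reading comes with each control period).
- ctrl.get_image(name): name is "scene" or "top" or "wrist"; returns the picture (420x560x3 uint8, red, green, blue); there is no depth.
- ctrl.camera_params(name): a dict with "fx", "fy", "cx", "cy" (pixels), "pose" (4x4, takes a point from camera to world coordinates); the wrist camera has in their place "T_tool_cam" (4x4, takes a point from camera to tool coordinates, whose origin is the TCP and whose axes are the tool frame's). Camera axes: x right, y up, looking along -z (the intrinsics and any distortion apply to the point x, -y, -z); pixel columns grow to the right and rows downward; lengths in m; the calibration is good to about 2 mm. The wrist camera is an equidistant fisheye: a pixel r from the principal point sees the ray r / f radians off the axis. A picture is of the moment at which its call begins: read the wrist's pose just before it. camera_params takes no time and is no camera call.
- ctrl.finish_job(): hands the job in, once; it reports no verdict.
The state is a dict: "t": time; "q": joint angles; "dq": joint speeds; "effort": joint torques, N m; "tool_pos": TCP position; "tool_rot": TCP orientation; "contact_force": force on the tool from outside, world axes, zero at the start; "wrist_torque": the same for the moment, N m; "opening": finger opening in m.
Only numpy, scipy, OpenCV 4.12 (cv2) and the standard library are available. Lean on these libraries where they do the work, as an engineer would, in place of code of your own. Each camera call takes 0.05 s, during which the arm holds its last target. There are 200 camera calls.

## Working session

There is one attempt and no reset: what is moved stays moved. The work goes in short steps, Python scripts to look and compute and a tool call to move; the robot and the scene stay as the last step left them, time stands still between calls to the robot, and variables do not carry over. Pictures are saved under pics/ and viewed, about 8 in all and at most 12, crops included, and the job is handed in when it is done.

Besides the shell and the picture viewer there is one more tool, called as name(argument=value, ...) on one line, values as JSON. jog_arm: Moves the arm, as the interface text tells. Its arguments: {"type":"object","properties":{"moves":{"type":"array","items":{"type":"array","items":{"type":"number"}}},"grip":{"type":"number"},"grip_force":{"type":"number"}},"required":["moves"]}

```bash
mkdir -p pics; ls
python3 - <<'E'
from station import ctrl
import cv2,numpy as np
for n in("scene","top"):
    im=ctrl.get_image(n); cv2.imwrite(f"pics/{n}0.png",im[:,:,::-1])
    p=ctrl.camera_params(n); print(n,{k:np.round(v,3).tolist() for k,v in p.items()})
print({k:np.round(v,3).tolist() for k,v in ctrl.camera_params("wrist").items()})
print({k:np.round(v,3).tolist() for k,v in ctrl.get_obs().items()}, ctrl.grip_depth)
E
```

```text
pics
scene {'fx': 400.984, 'fy': 400.984, 'cx': 276.487, 'cy': 211.225, 'pose': [[0.627, -0.544, 0.558, 1.217], [0.779, 0.442, -0.445, -0.486], [-0.004, 0.714, 0.701, 0.967], [0.0, 0.0, 0.0, 1.0]]}
top {'fx': 390.144, 'fy': 390.144, 'cx': 284.256, 'cy': 207.792, 'pose': [[-0.014, 0.998, -0.058, 0.493], [-1.0, -0.014, 0.002, 0.003], [0.001, 0.058, 0.998, 1.372], [0.0, 0.0, 0.0, 1.0]]}
{'fx': 325.192, 'fy': 325.192, 'cx': 286.663, 'cy': 212.43, 'T_tool_cam': [[0.001, -0.951, -0.309, -0.079], [0.001, 0.309, -0.951, -0.142], [1.0, 0.001, 0.001, -0.001], [0.0, 0.0, 0.0, 1.0]]}
{'t': 0.1, 'q': [-1.288, 0.053, 1.614, -0.0, 1.476, -0.119], 'dq': [0.0, -0.002, -0.004, 0.0, 0.001, -0.0], 'effort': [0.0, -39.49, -37.136, -0.0, 0.004, -0.0], 'tool_pos': [0.244, -0.575, 0.23], 'tool_rot': [-0.408, 2.003, -1.999], 'contact_force': [-0.166, -0.267, 0.503], 'wrist_torque': [-0.015, 0.008, 0.024], 'opening': 0.085} 0.0187
```

View pics/scene0.png

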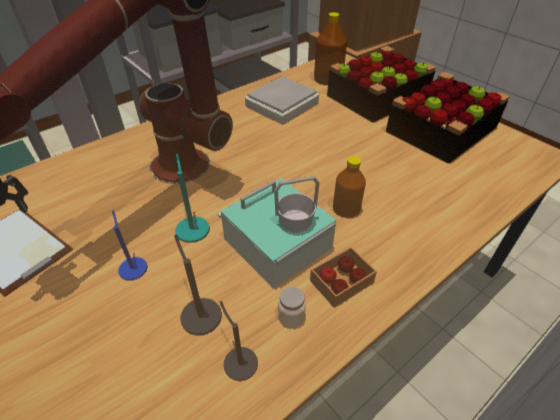

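View pics/top0.png

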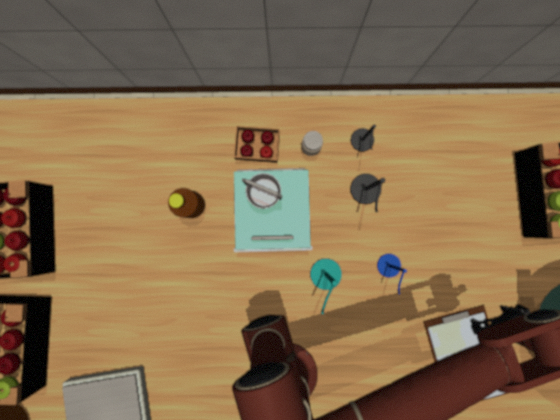

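The scene shows the bin with the pail on the far part of the lid. The larger dark stand has its foot at about (201,316) in scene and (366,189) in top, and the jug is at (185,203) in top. Next I'll enlarge the crops that matter.

Run:
```python
import cv2,numpy as np
t=cv2.imread("pics/top0.png");s=cv2.imread("pics/scene0.png")
a=cv2.resize(t[150:270,225:405],None,fx=4.4,fy=4.4,interpolation=cv2.INTER_CUBIC)
cv2.imwrite("pics/c1.png",a)
b=cv2.resize(s[165:345,150:350],None,fx=3.3,fy=3.3,interpolation=cv2.INTER_CUBIC)
cv2.imwrite("pics/c2.png",b);print(a.shape,b.shape)
```

```text
(528, 792, 3) (594, 660, 3)
```

View pics/c1.png

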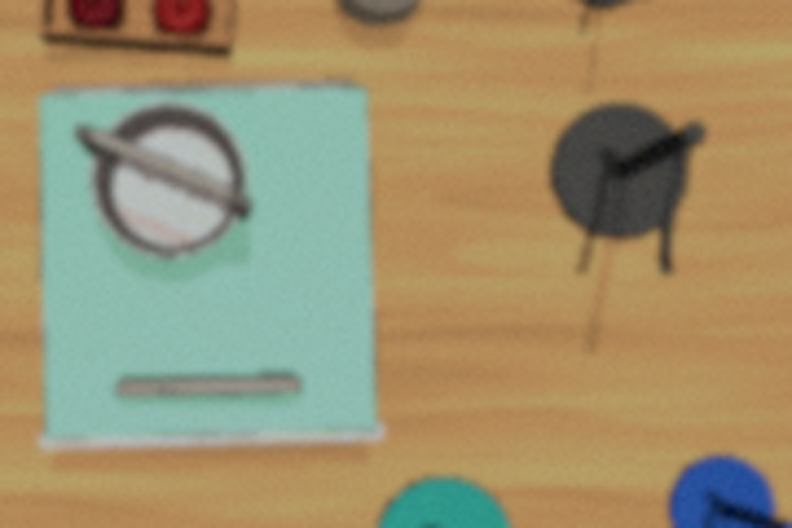

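View pics/c2.png

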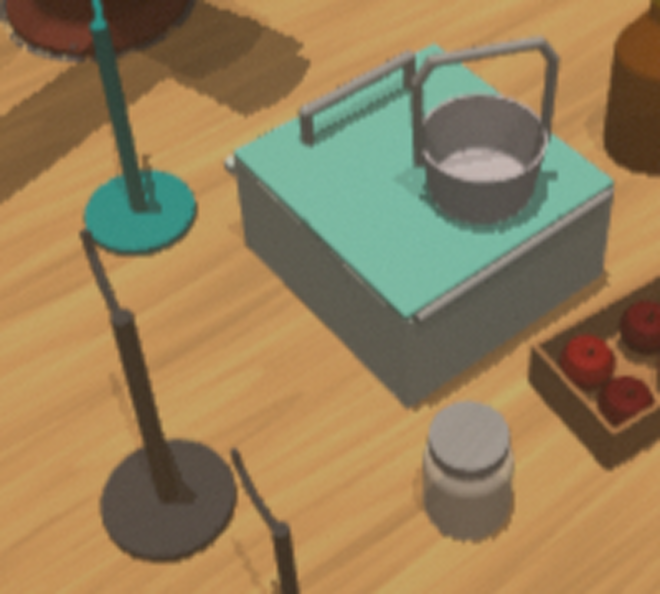

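```bash
cat > h.py <<'E'
from station import ctrl
import cv2,numpy as np
from scipy.spatial.transform import Rotation as R
def ray(n,u,v):
    p=ctrl.camera_params(n);T=np.array(p["pose"])
    return T[:3,3],T[:3,:3]@np.array([(u-p["cx"])/p["fx"],-(v-p["cy"])/p["fy"],-1])
def onz(n,u,v,z):
    o,d=ray(n,u,v);return o+d*(z-o[2])/d[2]
def tri(a,b):
    (o1,d1),(o2,d2)=a,b
    s=np.linalg.lstsq(np.c_[d1,-d2],o2-o1,rcond=None)[0]
    P,Q=o1+s[0]*d1,o2+s[1]*d2
    return (P+Q)/2,np.linalg.norm(P-Q)
E
python3 - <<'E'
from h import *
np.set_printoptions(precision=4,suppress=True)
c1=lambda x,y:(225+(x+.5)/4.4-.5,150+(y+.5)/4.4-.5)
c2=lambda x,y:(150+(x+.5)/3.3-.5,165+(y+.5)/3.3-.5)
print("lid corners",[onz("top",*c1(*p),.1285) for p in((40,93),(366,88),(380,432),(43,440))])
L=[onz("top",*c1(*p),.1705) for p in((118,386),(300,382))];print("lidbar",L,np.mean(L,0),np.linalg.norm(L[0]-L[1]))
P=[onz("top",*c1(*p),.2835) for p in((85,133),(245,210))];print("pailbar",P,np.mean(P,0),np.linalg.norm(P[0]-P[1]))
print("rim",onz("top",*c1(170,180),.1905))
f=onz("top",*c1(620,172),.012);p=onz("top",*c1(697,131),.245);t=onz("top",*c1(665,268),.243)
print("stand foot,post,tip",f,p,t,np.linalg.norm((p-t)[:2]))
print("scene foot,posttop,tip",onz("scene",*c2(168,498),.012),onz("scene",*c2(122,315),.245),onz("scene",*c2(87,235),.243))
print("scene pailbar",onz("scene",*c2(418,78),.275),onz("scene",*c2(552,52),.275),onz("scene",*c2(483,57),.2835))
print("tri tip",tri(ray("top",*c1(665,268)),ray("scene",*c2(87,235))),"bar",tri(ray("top",*c1(163,171)),ray("scene",*c2(484,58))))
print("lidbar sc",onz("scene",*c2(305,115),.1705),onz("scene",*c2(412,60),.1705))
print("jug top", onz("top",176,201,.21))
o=ctrl.get_obs();print(R.from_rotvec(o["tool_rot"]).as_matrix())
E
```

```text
lid corners [array([0.6856, 0.1611, 0.1285]), array([ 0.686 , -0.0768,  0.1285]), array([ 0.4359, -0.0825,  0.1285]), array([0.4336, 0.1606, 0.1285])]
lidbar [array([0.4723, 0.1027, 0.1705]), array([ 0.4733, -0.0244,  0.1705])] [0.4728 0.0392 0.1705] 0.12710638775889113
pailbar [array([0.6355, 0.1129, 0.2835]), array([0.5848, 0.0115, 0.2835])] [0.6101 0.0622 0.2835] 0.11336022703484351
rim [0.6142 0.0638 0.1905]
stand foot,post,tip [ 0.634  -0.2853  0.012 ] [ 0.6363 -0.2875  0.245 ] [ 0.546  -0.2644  0.243 ] 0.0931590987577748
scene foot,posttop,tip [ 0.6397 -0.2889  0.012 ] [ 0.6368 -0.2871  0.245 ] [ 0.5532 -0.2691  0.243 ]
scene pailbar [0.5989 0.0068 0.275 ] [0.6424 0.1109 0.275 ] [0.6194 0.0567 0.2835]
tri tip (array([ 0.5462, -0.2665,  0.2352]), np.float64(0.0006170907209772721)) bar (array([0.6118, 0.0643, 0.2734]), np.float64(0.0007384924669594772))
lidbar sc [ 0.4812 -0.0276  0.1705] [0.4824 0.0927 0.1705]
jug top [0.5844 0.3237 0.21  ]
[[-0.9204 -0.0006  0.391 ]
 [-0.391   0.0018 -0.9204]
 [-0.0002 -1.     -0.0019]]
```

jog_arm(moves=[[0, -45, 0, 0, 0, 0], [0, -45, 0, 0, 0, 0], [0, -45, 0, 0, 0, 0], [0, -45, 0, 0, 0, 0], [-37, 0, -28, 0, 0, 0], [-37, 0, -28, 0, 0, 0], [-37, 0, -28, 0, 0, 0], [-37, 0, -28, 0, 0, 0], [-37, 0, -28, 0, 0, 0], [-37, 0, -28, 0, 0, 0], [-37, 0, -28, 0, 0, 0], [-37, 0, -28, 0, 0, 0]], grip=60)

```text
t: 1.3
tool_pos: [0.4297, -0.2514, 0.4108]
tool_rot: [-0.407, 2.001, -2.001]
contact_force: [0.7, 0.9, 0.5]
opening: 0.0599
```

jog_arm(moves=[[-37, 0, -28, 0, 0, 0], [-37, 0, -28, 0, 0, 0], [-37, 0, -28, 0, 0, 0], [-37, 0, -28, 0, 0, 0], [-37, 0, -28, 0, 0, 0], [-37, 0, -28, 0, 0, 0], [0, 0, 0, 0, -0.12, 0], [0, 0, 0, 0, -0.12, 0], [0, 0, 0, 0, -0.12, 0], [0, 0, 0, 0, -0.12, 0], [0, 0, 0, 0, -0.12, 0], [0, 0, 0, 0, -0.13, 0]])

```text
t: 2.5
tool_pos: [0.5677, -0.0118, 0.4106]
tool_rot: [-0.973, 1.522, -1.521]
contact_force: [0.0, 0.4, -0.5]
opening: 0.0601
```

```bash
cat >> h.py <<'E'
def pose():
    o=ctrl.get_obs();T=np.eye(4);T[:3,:3]=R.from_rotvec(o["tool_rot"]).as_matrix();T[:3,3]=o["tool_pos"];return T
def wray(T,u,v):
    p=ctrl.camera_params("wrist");C=T@np.array(p["T_tool_cam"])
    d=np.array([u-p["cx"],v-p["cy"]])/p["fx"];r=np.hypot(*d);s=np.sin(r)/r if r else 1
    return C[:3,3],C[:3,:3]@np.array([d[0]*s,-d[1]*s,-np.cos(r)])
def wz(T,u,v,z):
    o,d=wray(T,u,v);return o+d*(z-o[2])/d[2]
E
python3 - <<'E'
from h import *
np.set_printoptions(precision=4,suppress=True)
T=pose();im=ctrl.get_image("wrist");np.save("T1.npy",T);cv2.imwrite("pics/w1.png",im[:,:,::-1]);print(T,ctrl.get_obs()["q"])
E
```

```text
[[-0.4202 -0.0012  0.9074  0.5677]
 [-0.9074  0.0002 -0.4202 -0.0118]
 [ 0.0003 -1.     -0.0011  0.4106]
 [ 0.      0.      0.      1.    ]] [-0.1518 -0.1256  1.4936  0.      1.7747  0.2786]
```

View pics/w1.png

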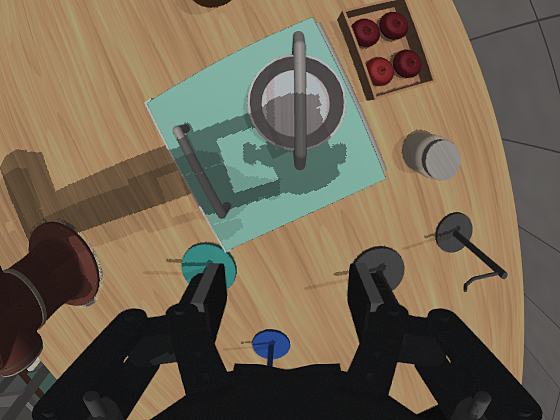

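The wrist view shows the pail bar from (298,38) to (300,163), the lid bar from (180,130) to (222,211), and the lid corners at (146,101), (315,18), (385,178) and (226,252).

Run:
```python
from h import *
np.set_printoptions(precision=4,suppress=True)
T=np.load("T1.npy")
a,b=wz(T,298,38,.2835),wz(T,300,163,.2835);d=a-b
print("bar",a,b,(a+b)/2,np.linalg.norm(d),np.degrees(np.arctan2(d[1],d[0])))
print("rim c",wz(T,297,101,.1905))
a,b=wz(T,180,130,.1645),wz(T,222,211,.1645);print("lidbar",a,b,(a+b)/2,np.linalg.norm(a-b))
print("lid",[wz(T,*p,.1285) for p in((146,101),(315,18),(385,178),(226,252))])
```

```text
bar [0.6338 0.1123 0.2835] [0.5914 0.0162 0.2835] [0.6126 0.0642 0.2835] 0.10501169359010536 66.18700099899371
rim c [0.6143 0.0656 0.1905]
lidbar [0.4726 0.0979 0.1645] [ 0.4727 -0.0172  0.1645] [0.4726 0.0403 0.1645] 0.1151503700218494
lid [array([0.4348, 0.1613, 0.1285]), array([0.6849, 0.1585, 0.1285]), array([ 0.6848, -0.0758,  0.1285]), array([ 0.436 , -0.0819,  0.1285])]
```

jog_arm(moves=[[-38, 0, 3, 0, -0.015, 0], [-38, 0, 3, 0, 0, 0], [-38, 0, 2, 0, 0, 0], [0, 40, 0, 0, 0, 0], [0, 40, 0, 0, 0, 0], [0, 36, 0, 0, 0, 0], [0, 31, 0, 0, 0, 0], [0, 0, 0, 0, 0, 0]])

```text
t: 3.35
tool_pos: [0.6194, 0.0884, 0.2572]
tool_rot: [-0.988, 1.524, -1.512]
contact_force: [-1.0, -0.4, -0.5]
opening: 0.0603
```

Run:
```python
from h import *
T=pose();print(T.round(4));im=ctrl.get_image("wrist");cv2.imwrite("pics/w2.png",im[:,:,::-1])
```

```text
[[-4.129e-01 -1.180e-02  9.107e-01  6.194e-01]
 [-9.107e-01 -3.000e-04 -4.130e-01  8.840e-02]
 [ 5.100e-03 -9.999e-01 -1.070e-02  2.572e-01]
 [ 0.000e+00  0.000e+00  0.000e+00  1.000e+00]]
```

View pics/w2.png

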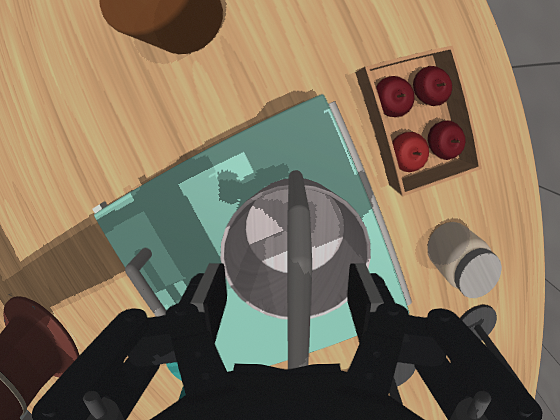

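The bar lies between the open fingers, about 4 mm off centre. I'll correct that and close.

jog_arm(moves=[[0, -5, 4, 0, 0, 0], [0, 0, 0, 0, 0, 0]])

```text
t: 3.6
tool_pos: [0.6282, 0.0866, 0.2736]
tool_rot: [-0.972, 1.51, -1.517]
contact_force: [-0.6, -0.4, 0.3]
opening: 0.0597
```

jog_arm(moves=[[0, 0, 0, 0, 0, 0], [0, 0, 0, 0, 0, 0], [0, 0, 0, 0, 0, 0], [0, 0, 0, 0, 0, 0], [0, 0, 0, 0, 0, 0], [0, 0, 0, 0, 0, 0]], grip=0, grip_force=60)

```text
t: 4.2
tool_pos: [0.6262, 0.087, 0.2698]
tool_rot: [-0.978, 1.514, -1.514]
contact_force: [-1.3, 1.7, 2.2]
opening: 0.0074
```

jog_arm(moves=[[0, -10, 0, 0, 0, 0], [0, -20, 0, 0, 0, 0], [0, -20, 0, 0, 0, 0], [0, 0, 0, 0, 0, 0], [0, 0, 0, 0, 0, 0]])

```text
t: 4.7
tool_pos: [0.6262, 0.0867, 0.3189]
tool_rot: [-0.978, 1.514, -1.514]
contact_force: [-0.3, 0.0, -2.0]
opening: 0.0079
```

Run:
```python
from h import *
T=pose();print(T.round(4), ctrl.get_obs()["q"].round(3));im=ctrl.get_image("scene");cv2.imwrite("pics/s2.png",cv2.resize(im[100:345,130:400,::-1],None,fx=2.4,fy=2.4))
```

```text
[[-4.115e-01 -0.000e+00  9.114e-01  6.262e-01]
 [-9.114e-01 -1.000e-04 -4.115e-01  8.670e-02]
 [ 1.000e-04 -1.000e+00  0.000e+00  3.189e-01]
 [ 0.000e+00  0.000e+00  0.000e+00  1.000e+00]] [ 0.02   0.033  1.489 -0.     1.62   0.444]
```

View pics/s2.png

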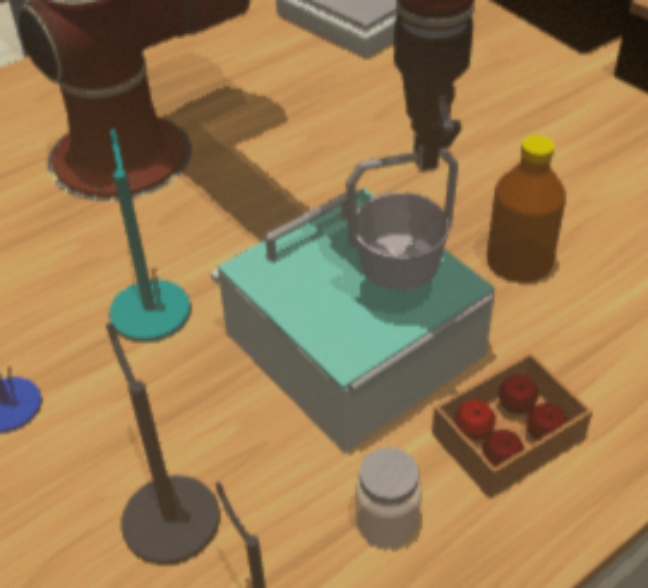

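The pail is lifted upright. Now I'll carry it to a point in front of the hook.

jog_arm(moves=[[15, -10, -1, 0, 0, 0], [25, -10, -1, 0, 0, 0], [32, 0, -1, 0, 0, 0], [33, 0, -1, 0, 0, 0], [33, 0, -1, 0, 0, 0], [33, 0, -1, 0, 0, 0], [33, 0, -1, 0, 0, 0], [33, 0, -1, 0, 0, 0], [33, 0, -1, 0, 0, 0], [33, 0, -1, 0, 0, 0], [25, 0, -2, 0, 0, 0], [15, 0, -1, 0, 0, 0]])

```text
t: 5.95
tool_pos: [0.4714, -0.2223, 0.3388]
tool_rot: [-0.978, 1.517, -1.516]
contact_force: [0.6, -1.3, -2.0]
opening: 0.0074
```

jog_arm(moves=[[0, 0, 0, 0, -0.04, 0], [0, 0, 0, 0, -0.05, 0], [0, 0, 0, 0, -0.05, 0], [0, 0, 0, 0, -0.048, 0], [0, 0, 0, 0, 0, 0], [0, 0, 0, 0, 0, 0], [0, 0, 0, 0, 0, 0]])

```text
t: 6.65
tool_pos: [0.4731, -0.2204, 0.3392]
tool_rot: [-1.088, 1.382, -1.381]
contact_force: [-0.1, 0.3, -2.2]
opening: 0.0075
```

Run:
```python
from h import *
T=pose();print(T.round(4), ctrl.get_obs()["q"].round(3));np.save("T3.npy",T);im=ctrl.get_image("wrist");cv2.imwrite("pics/w3.png",im[:,:,::-1])
```

```text
[[-2.343e-01 -3.000e-04  9.722e-01  4.731e-01]
 [-9.722e-01  1.000e-04 -2.343e-01 -2.204e-01]
 [-1.000e-04 -1.000e+00 -3.000e-04  3.392e-01]
 [ 0.000e+00  0.000e+00  0.000e+00  1.000e+00]] [-0.579 -0.236  1.706 -0.     1.672 -0.342]
```

View pics/w3.png

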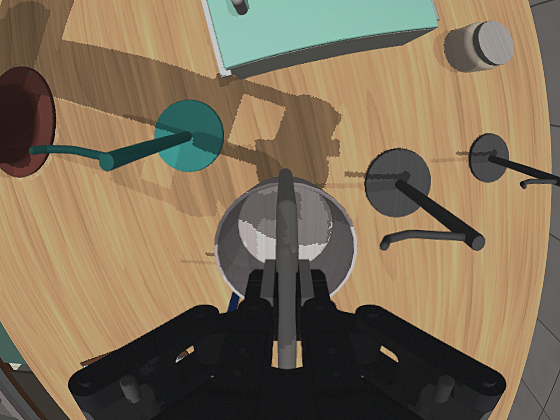

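The hook is clearly visible here, with its tip at (386,245), the post top at (478,243) and the bar's far end at (286,175).

Run:
```python
from h import *
T=np.load("T3.npy")
t=wz(T,386,245,.239);p=wz(T,478,243,.245);f=wz(T,398,182,.012)
print(t,p,f,np.linalg.norm((t-p)[:2]),np.degrees(np.arctan2(t[1]-p[1],p[0]-t[0])))
zb=T[2,3]+.0137
print("bar far end",wz(T,286,175,zb), "near",wz(T,287,366,zb), "exp centre",(T@[.0266,-.0137,0,1])[:3])
for q in((.0855,0),):pass
```

```text
[ 0.54645193 -0.26678938  0.239     ] [ 0.63334696 -0.28597713  0.245     ] [ 0.63245196 -0.28313964  0.012     ] 0.0889882898893242 12.451965792592695
bar far end [ 0.48424947 -0.16782882  0.35291752] near [ 0.46049348 -0.26797577  0.35291752] exp centre [ 0.46687717 -0.24621261  0.35291532]
```

jog_arm(moves=[[0, 12, 0, 0, 0, 0], [0, 25, 0, 0, 0, 0], [0, 25, 0, 0, 0, 0], [0, 17, 0, 0, 0, 0], [0, 8, 0, 0, 0, 0], [0, 0, 0, 0, 0, 0], [0, 0, 0, 0, 0, 0], [0, 0, 0, 0, 0, 0]])

```text
t: 7.5
tool_pos: [0.4739, -0.2209, 0.254]
tool_rot: [-1.087, 1.378, -1.383]
contact_force: [-0.8, 0.4, -2.8]
opening: 0.0078
```

jog_arm(moves=[[0, 0, 5, 0, 0, 0], [0, 0, 10, 0, 0, 0], [0, 0, 12, 0, 0, 0], [0, 0, 13, 0, 0, 0], [0, 0, 13, 0, 0, 0], [0, 0, 13, 0, 0, 0], [0, 0, 12, 0, 0, 0], [0, 0, 12, 0, 0, 0], [0, 0, 8, 0, 0, 0], [0, 0, 4, 0, 0, 0], [0, 0, 0, 0, 0, 0], [0, 0, 0, 0, 0, 0]])

```text
t: 8.7
tool_pos: [0.5722, -0.2442, 0.2523]
tool_rot: [-1.088, 1.381, -1.381]
contact_force: [0.3, -0.0, -3.3]
opening: 0.0075
```

Run:
```python
from h import *
T=pose();print(T.round(4), (T@[.0266,-.0137,0,1])[:3]);im=ctrl.get_image("wrist");im2=ctrl.get_image("scene")
a=im[140:420,180:560,::-1];b=cv2.resize(im2[160:300,100:290,::-1],(380,280))
cv2.imwrite("pics/w4.png",np.hstack([a,b]))
```

```text
[[-2.338e-01 -4.000e-04  9.723e-01  5.722e-01]
 [-9.723e-01  1.000e-04 -2.338e-01 -2.442e-01]
 [-0.000e+00 -1.000e+00 -4.000e-04  2.523e-01]
 [ 0.000e+00  0.000e+00  0.000e+00  1.000e+00]] [ 0.56599562 -0.27009418  0.26595056]
```

View pics/w4.png

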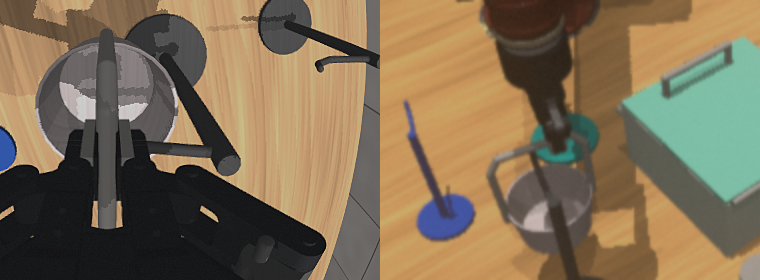

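The bar is over the hook between tip and post. Now I'll lower it.

jog_arm(moves=[[0, 8, 0, 0, 0, 0], [0, 10, 0, 0, 0, 0], [0, 8, 0, 0, 0, 0], [0, 4, 0, 0, 0, 0], [0, 2, 0, 0, 0, 0], [0, 0, 0, 0, 0, 0], [0, 0, 0, 0, 0, 0]])

```text
t: 9.5
tool_pos: [0.5726, -0.2444, 0.2207]
tool_rot: [-1.088, 1.38, -1.381]
contact_force: [0.8, -0.5, -2.6]
opening: 0.0076
```

jog_arm(moves=[[0, 2, 0, 0, 0, 0], [0, 2, 0, 0, 0, 0], [0, 2, 0, 0, 0, 0], [0, 0, 0, 0, 0, 0], [0, 0, 0, 0, 0, 0], [0, 0, 0, 0, 0, 0]])

```text
t: 10.1
tool_pos: [0.5725, -0.2444, 0.2146]
tool_rot: [-1.088, 1.38, -1.381]
contact_force: [0.1, -0.4, -0.4]
opening: 0.0078
```

The hook now carries the pail: force dropped from about 2.6 N to 0.4 N. I'll release and retreat upward.

jog_arm(moves=[[0, 0, 0, 0, 0, 0], [0, 0, 0, 0, 0, 0], [0, 0, 0, 0, 0, 0], [0, 0, 0, 0, 0, 0], [0, 0, 0, 0, 0, 0]], grip=40)

```text
t: 10.6
tool_pos: [0.5724, -0.2443, 0.2144]
tool_rot: [-1.088, 1.381, -1.381]
contact_force: [1.2, -0.1, 1.0]
opening: 0.0402
```

jog_arm(moves=[[0, -10, 0, 0, 0, 0], [0, -25, 0, 0, 0, 0], [0, -35, 0, 0, 0, 0], [0, -40, 0, 0, 0, 0], [0, -40, 0, 0, 0, 0], [0, 0, 0, 0, 0, 0], [0, 0, 0, 0, 0, 0]])

```text
t: 11.3
tool_pos: [0.5729, -0.2446, 0.3669]
tool_rot: [-1.087, 1.377, -1.384]
contact_force: [0.3, -0.1, -0.4]
opening: 0.04
```

Run:
```python
from h import *
T=pose();print(T.round(4),ctrl.get_obs()["q"].round(3));np.save("T5.npy",T);im=ctrl.get_image("wrist");im2=ctrl.get_image("scene")
a=im[:,:,::-1][60:420,160:];b=cv2.resize(im2[160:340,100:290,::-1],(380,360))
cv2.imwrite("pics/w5.png",np.hstack([a,b]))
```

```text
[[-0.2338  0.0035  0.9723  0.5729]
 [-0.9723 -0.002  -0.2338 -0.2446]
 [ 0.0012 -1.      0.0039  0.3669]
 [ 0.      0.      0.      1.    ]] [-5.230e-01  1.000e-03  1.444e+00 -0.000e+00  1.693e+00 -2.870e-01]
```

View pics/w5.png

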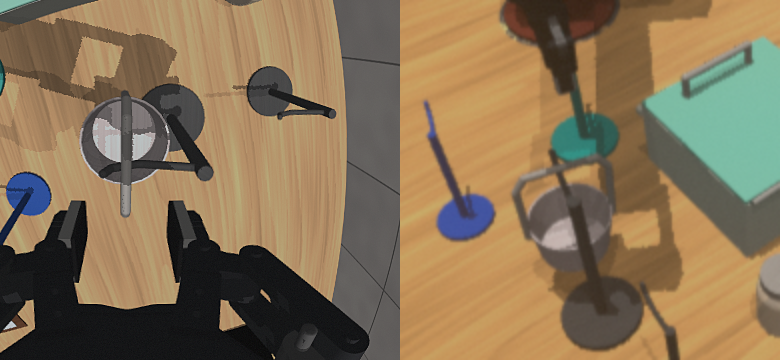

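The pail hangs upright and free: its bar crosses the hook at about (125,165) in the left view. Next is the lid bar.

jog_arm(moves=[[-25, 0, -16, 0, 0, 0], [-36, 0, -24, 0, 0, 0], [-36, 0, -24, 0, 0, 0], [-36, 0, -24, 0, 0, 0], [-36, 0, -24, 0, 0, 0], [-36, 0, -24, 0, 0, 0], [-32, 0, -18, 0, 0, 0], [-16, 0, -10, 0, 0, 0], [0, 0, 0, 0, -0.118, 0], [0, 0, 0, 0, -0.118, 0], [0, 0, 0, 0, 0, 0], [0, 0, 0, 0, 0, 0]], grip=50)

```text
t: 12.6
tool_pos: [0.4717, 0.04, 0.3628]
tool_rot: [-1.21, 1.213, -1.21]
contact_force: [0.2, -0.0, 0.8]
opening: 0.0497
```

Run:
```python
from h import *
T=pose();print(T.round(4),ctrl.get_obs()["q"].round(3))
```

```text
[[-2.500e-03 -2.500e-03  1.000e+00  4.717e-01]
 [-1.000e+00  2.000e-04 -2.500e-03  4.000e-02]
 [-2.000e-04 -1.000e+00 -2.500e-03  3.628e-01]
 [ 0.000e+00  0.000e+00  0.000e+00  1.000e+00]] [-0.073 -0.357  1.765  0.     1.737 -0.07 ]
```

jog_arm(moves=[[0, 30, 0, 0, 0, 0], [0, 40, 0, 0, 0, 0], [0, 40, 1, 0, 0, 0], [0, 40, 0, 0, 0, 0], [0, 30, 0, 0, 0, 0], [0, 20, 0, 0, 0, 0], [0, 10, 0, 0, 0, 0], [0, 4, 0, 0, 0, 0], [0, 0, 0, 0, 0, 0], [0, 0, 0, 0, 0, 0]])

```text
t: 13.6
tool_pos: [0.474, 0.0399, 0.1518]
tool_rot: [-1.207, 1.208, -1.211]
contact_force: [-0.4, 0.2, 0.0]
opening: 0.0499
```

jog_arm(moves=[[0, 0, 0, 0, 0, 0], [0, 0, 0, 0, 0, 0], [0, 0, 0, 0, 0, 0], [0, 0, 0, 0, 0, 0], [0, 0, 0, 0, 0, 0], [0, 0, 0, 0, 0, 0]], grip=0, grip_force=40)

```text
t: 14.2
tool_pos: [0.4706, 0.04, 0.1513]
tool_rot: [-1.216, 1.214, -1.205]
contact_force: [-13.6, -0.0, 10.3]
opening: 0.0102
```

jog_arm(moves=[[0, -1, -3, 0, 0, 0], [0, 0, 0, 0, 0, 0], [0, 0, 0, 0, 0, 0]])

```text
t: 14.5
tool_pos: [0.4706, 0.04, 0.1514]
tool_rot: [-1.208, 1.208, -1.21]
contact_force: [3.4, 0.4, -1.7]
opening: 0.0104
```

jog_arm(moves=[[0, -8.4, 2, 0, 0, 0], [0, -8.3, 2.1, 0, 0, 0], [0, -8.2, 2.6, 0, 0, 0], [0, -8.2, 2.8, 0, 0, 0], [0, 0, 0, 0, 0, 0], [0, 0, 0, 0, 0, 0]])

```text
t: 15.1
tool_pos: [0.4797, 0.0401, 0.1845]
tool_rot: [-1.209, 1.209, -1.209]
contact_force: [2.9, 0.6, -2.9]
opening: 0.0106
```

The lid is following the bar with low forces, so I'll continue along the arc.

jog_arm(moves=[[0, -8, 3.3, 0, 0, 0], [0, -7.9, 3.4, 0, 0, 0], [0, -7.7, 3.9, 0, 0, 0], [0, -7.6, 4, 0, 0, 0], [0, -7.4, 4.5, 0, 0, 0], [0, -7.2, 4.6, 0, 0, 0], [0, 0, 0, 0, 0, 0], [0, 0, 0, 0, 0, 0]])

```text
t: 15.9
tool_pos: [0.5029, 0.0404, 0.2312]
tool_rot: [-1.21, 1.211, -1.208]
contact_force: [-5.2, 3.5, 0.5]
opening: 0.0105
```

jog_arm(moves=[[0, -7, 5, 0, 0, 0], [0, -6.9, 5.2, 0, 0, 0], [0, -6.6, 5.5, 0, 0, 0], [0, -6.4, 5.7, 0, 0, 0], [0, -6.2, 6, 0, 0, 0], [0, -5.9, 6.2, 0, 0, 0], [0, 0, 0, 0, 0, 0], [0, 0, 0, 0, 0, 0]])

```text
t: 16.7
tool_pos: [0.5363, 0.0408, 0.2715]
tool_rot: [-1.21, 1.211, -1.207]
contact_force: [-8.2, 4.5, 6.1]
opening: 0.0099
```

jog_arm(moves=[[0, -5.7, 6.4, 0, 0, 0], [0, -5.4, 6.7, 0, 0, 0], [0, -5.2, 6.9, 0, 0, 0], [0, -4.9, 7.1, 0, 0, 0], [0, 0, 0, 0, 0, 0], [0, 0, 0, 0, 0, 0], [0, 0, 0, 0, 0, 0], [0, 0, 0, 0, 0, 0]])

```text
t: 17.5
tool_pos: [0.5642, 0.0411, 0.294]
tool_rot: [-1.207, 1.208, -1.208]
contact_force: [-6.5, 4.3, 7.5]
opening: 0.0102
```

Run:
```python
from h import *
o=ctrl.get_obs();T=pose();print(T.round(4),o["contact_force"].round(2),o["t"])
b=(T@[0,-.0141,0,1])[:3]-[.685,0,.1205]
print("lid angle est",np.arctan2(b[2],-b[0])-np.arctan2(.044,.215),"r",np.hypot(b[0],b[2]),np.hypot(.044,.215))
im2=ctrl.get_image("scene");im=ctrl.get_image("wrist")
a=cv2.resize(im2[120:340,140:360,::-1],(440,440));cv2.imwrite("pics/f1.png",np.hstack([a,cv2.resize(im[:,:,::-1],(360,270)) if 0 else cv2.copyMakeBorder(cv2.resize(im[:,:,::-1],(360,270)),0,170,0,0,0)]))
```

```text
[[ 0.0011  0.0021  1.      0.5642]
 [-1.      0.0017  0.0011  0.0411]
 [-0.0017 -1.      0.0021  0.294 ]
 [ 0.      0.      0.      1.    ]] [-6.51  4.33  7.45] 17.5
lid angle est 0.7967195776527549 r 0.22313932394175937 0.219456145960873
```

View pics/f1.png

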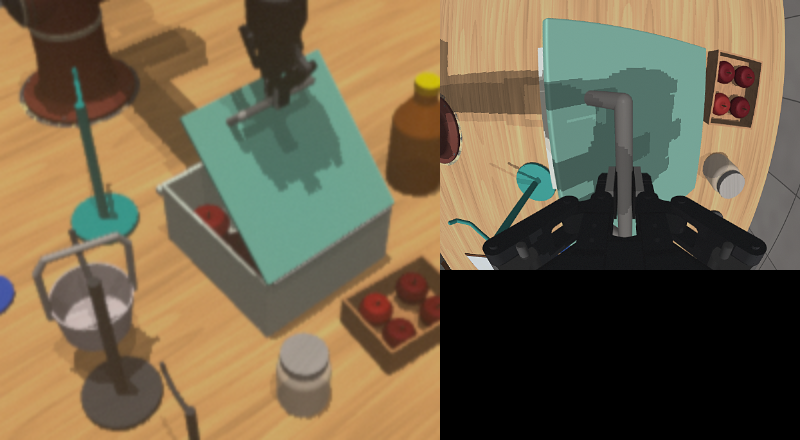

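The lid stands at about 45° (estimate 0.797 rad), held by the gripper, and the pail hangs free. I'll settle and hand in.

jog_arm(moves=[[0, 0, 0, 0, 0, 0], [0, 0, 0, 0, 0, 0], [0, 0, 0, 0, 0, 0], [0, 0, 0, 0, 0, 0], [0, 0, 0, 0, 0, 0], [0, 0, 0, 0, 0, 0], [0, 0, 0, 0, 0, 0], [0, 0, 0, 0, 0, 0], [0, 0, 0, 0, 0, 0], [0, 0, 0, 0, 0, 0]])

```text
t: 18.6
tool_pos: [0.5642, 0.041, 0.2939]
tool_rot: [-1.207, 1.208, -1.208]
contact_force: [-6.8, 5.3, 7.1]
opening: 0.0098
```

```bash
python3 -c "
from station import ctrl
o=ctrl.get_obs();print(o['tool_pos'],o['dq'].round(4),o['contact_force']);print(ctrl.finish_job())"
```

```text
[0.5641685  0.04103359 0.29394328] [-0.001   0.0002  0.0003  0.0004 -0.0006 -0.0022] [-6.75089205  5.32344415  7.12235191]
the job is handed in; nothing more can be done
None
```

I hung the pail by its handle on the hook of the larger dark stand and let go. Then I raised the lid by its bar and handed the job in at about 18.6 s with the gripper still holding it.

- **Lid:** the angle worked out from the gripper position is about 0.80 rad, against an allowed 0.65–0.92. The arm was still. The measured force was about 11 N, part of it strain from a few millimetres' mismatch in the lid's arc (measured radius 223 mm, expected 219).
- **Pail and bystanders:** the last picture shows the pail upright and untouched on its hook. The jar and punnet look unmoved, and so does the part of the jug in view.
- **Disagreements:** two-view heights came out 4–10 mm low, so I used the given heights instead. One wrist reading of the pail bar's end was about 2 cm off, which I put down to seeing the handle's bend. The gripper opening read 2 mm under both bars' true thickness. None of these caused trouble.

I did not measure the pail's speed or its contact forces. That it hangs freely rests on the pictures and on the load leaving the gripper when I lowered it.

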